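Send the setting ring down the rocker chute

TASK

Pick up the thick knurled steel setting ring and set it flat on the rocker chute's tray, on the half nearer the square wooden box, then let go so that its own weight tips the tray that way and it slides into the box. Do not push the tray down with the gripper, and leave the small round tin where it stands.

Things in the scene. Friction and masses are not known exactly. Their poses are not given: they have to be found in the camera images.
- ring_gauge: thick knurled bare-steel setting ring, outside diameter 54 mm, bore about 26 mm, 18 mm high, about 0.24 kg; lies flat on the desk; origin at the centre of its underside, z up. Grasp across the outside. Do not confuse it with the round tin with a lid, the large roll of tape, or the small thin rings.
- rocker_stand: fixed stand of the rocker chute: grey base plate 140 x 124 x 6 mm with two uprights that carry the tray's pivot; origin on the desk under the middle of the pivot; its x axis runs along the length of the tray, its y axis along the pivot, z up. The uprights stand outside the tray at y = +-55 mm and end 103 mm above the desk, below the tray's rims.
- tray_middle (a point): middle of the tray's upper face, above the pivot (a thin line across the tray marks it), 101 mm above the desk while the tray is level. The tray is a smooth bare-steel slide (friction only about 0.15, so parts slide off it once it tips), 210 mm long (x of the stand, +-105 mm from this point), 80 mm wide inside (y of the stand), open at both ends, with rims 5 mm high along its long sides. x, y, z axes as the stand's while level.
- rocker_tray (a joint): tilt of the tray in rad: 0 level (a weak spring brings it back there when empty), positive when its +x end is down, negative when its -x end is down, stops at +-0.42. Even a part of 0.15 kg set 30 mm or more from the middle tips it fully, in about a quarter of a second. Good places to set the ring are 35 to 75 mm from the middle.
- wooden_box: fixed open square plywood box with a cork floor, 130 x 130 mm outside, walls 5 mm thick and 45 mm high, inner floor 8 mm above the desk; origin at the centre of its underside. It stands against one end of the rocker chute, its centre 155 mm from the middle of the pivot, on the +x or the -x side of the stand (it changes); a round aluminium dish of 124 mm stands at the other end and is the wrong one.
- oil_pot: bystander: small round pale-grey tin with a lid, 51 mm diameter, 36 mm high; origin at the centre of its underside; stands on the desk near the ring, at least 100 mm away between centres. Leave it where it is.
Things that resemble listed ones, but are neither listed nor needed, are in the scene too. Several things have the shape of the ring_gauge; the one meant has the colours described above.

How it is judged:
By the outcome, as a careful person would: the job done as asked, in the order asked, and still so for the second after the job is handed in, with the robot touching nothing.
It also fails if it takes over 32 s, if anything falls off the work surface, if the arm or the gripper's body presses on something with over 40 N, if the wrist force passes 120 N, or if a joint passes its speed limit or range.

ROBOT

A 6-joint arm with a two-finger parallel gripper is mounted at the origin on the work surface; the furniture and walls round the work are solid. World frame = base frame: x ahead of the robot, y to its left, z up, the work surface at z = 0. Lengths are in m, angles in rad, forces in N, time in s.
With the tool pointing down it reaches from about 0.325 to 0.875 m from the base axis. Payload 4.4 kg.
Tool frame: the origin (TCP) lies midway between the tips of the shut fingers; the grasp point (between the pads) lies 19 mm behind it (ctrl.pinch_z is the distance from the TCP to the grasp point, in m); z points along the fingers, y is the line along which they close (so a half turn about z gives the same grasp; the last joint's range is limited). The gripper opens to 85 mm and grips with 20 to 120 N. Pads are 22 mm wide; open, the fingers measure 114 mm over their backs; the gripper's body (76 mm by 85 mm) begins 54 mm behind the grasp point. The pads swing forward as they close: fully open they stand 13 mm farther back than shut.
Start: joints at [1.01, 0.207, 1.542, -0, 1.393, -0.15], TCP at [0.229, 0.527, 0.231] pointing down, gripper open.
Joint ranges: [-2.73, 2.73], [-0.86, 2.22], [0.23, 2.46], [-1.11, 4.25], [0.08, 2.63], [-2.82, 2.82]. Speed limits (rad/s): [2.79, 2.79, 3.14, 3.14, 3.14, 3.14].

INTERFACE

Orientations are given as a 3x3 rotation matrix whose columns are the frame's x, y, z axes.
In Python, from cell import ctrl gives the robot as it stands.
- The arm moves only by the tool move_arm, never from a script. Its argument "targets" is a list of rows, each a list of 3 entries, a list of its own where there are three numbers: the turn, a rotation vector about the tool's x, y, z in degrees, then the shift along the tool's x, y, z in m, then the gripper's target within -1 to 1 (shut at 1, half-way at 0, fully open at -1). In form: [[[ax, ay, az], [tx, ty, tz], claw], ...]. A call has exactly 10 rows; each row is the pose to reach, as a shift and turn from the pose commanded when the call began, along the tool's axes at that moment; what a row does not reach only later rows make up. A row lasts 1/12 s, in which the tool goes at most 41.7 mm and 7.16 degrees, less where a joint would pass 70% of its speed; a pose out of reach is approached as far as the arm can. A call with a gripper value outside its range is refused whole. The fingers move at their own pace and stop on an object; "squeeze" is the grip in N (left out, the last holds). Time passes only in rows, so rows that repeat a pose let the fingers close, or fill a call up. It gives the time, the measured TCP pose, the force, the opening and the grip force at its end, in the units of the state.
- ctrl.observe(): the state, without advancing time (a new reading comes with each control period).
- ctrl.capture(name): name is "scene" or "top"; returns the picture (400x640x3 uint8, blue, green, red); there is no depth.
- ctrl.get_calibration(name): a dict with "mtx" (3x3 intrinsics, pixels), "xyz" and "orientation" of the camera in the world. Camera axes: x right, y down, z forward; pixel columns grow to the right and rows downward; lengths in m; the calibration is good to about 2 mm. A picture is of the moment at which its call begins. get_calibration takes no time and is no camera call.
- ctrl.finish_job(): hands the job in; it is judged then, once.
Trained networks look in the newest picture that a camera, given by its name, has taken for a name from the list of things; names that differ only in an ending like _2 or _b are one class to them, and where a whole thing is asked for, a point or a joint stands for the part that bears it (a point fixed in the world has none). Each returns a list of dicts, best first, with "p" (0 to 1); they miss things now and then, are a little off and sometimes report something else, mostly with a low value. They report only what shows in the picture. A call takes as long as a camera call. They do not tell look-alikes from the thing itself.
- ctrl.boxes_of(name, camera): "uv" ([column, row] in pixels, amid what is visible of it).
- ctrl.cut_out(name, camera): "pixels" (400x640 bool, what is visible of it) and "uv" ([column, row] in pixels, amid what is visible of it).
The state is a dict: "clock": time; "q": joint angles; "dq": joint speeds; "joint_efforts": joint torques, N m; "tcp_pos": TCP position; "orientation": TCP orientation; "contact_force": force on the tool from outside, world axes, zero at the start; "ft_torque": the same for the moment, N m; "opening": finger opening in m; "gripper_force": force on a finger pad.
Only numpy, scipy, OpenCV 4.12 (cv2) and the standard library are available. Lean on these libraries where they do the work, as an engineer would, in place of code of your own. Each camera call takes 0.05 s, during which the arm holds its last target. There are 200 camera calls.

## Working session

There is one attempt and no reset: what is moved stays moved. The work goes in short steps, Python scripts to look and compute and a tool call to move; the robot and the scene stay as the last step left them, time stands still between calls to the robot, and variables do not carry over. Pictures are saved under pics/ and viewed, at most 10 in all, crops included, and the job is handed in when it is done.

Besides the shell and the picture viewer there is one more tool, called after ">>>" by a JSON object that holds its "op" and its "data", one argument or row to a line. move_arm: Moves the arm, as the interface text tells. Its arguments: {"type":"object","properties":{"targets":{"type":"array","items":{"type":"array"}},"squeeze":{"type":"number"}},"required":["targets"]}

```bash
mkdir -p pics
cat > h.py <<'E'
import numpy as np,cv2
from cell import ctrl
def ray(c,uv,z):
    k=ctrl.get_calibration(c);R=np.array(k["orientation"]);
    d=R@np.linalg.inv(np.array(k["mtx"]))@np.array([uv[0],uv[1],1.]);o=np.array(k["xyz"])
    return o+d*(z-o[2])/d[2]
def proj(c,p):
    k=ctrl.get_calibration(c);R=np.array(k["orientation"]);q=np.array(k["mtx"])@(R.T@(np.array(p)-np.array(k["xyz"])));return q[:2]/q[2]
E
python3 - <<'E'
from h import *
a={}
for c in("scene","top"):
    a[c]=ctrl.capture(c);cv2.imwrite(f"pics/{c}.png",a[c])
    print(c,np.round(ctrl.get_calibration(c)["xyz"],3))
for c in("top","scene"):
    for n,z in(("ring_gauge",.009),("oil_pot",.036),("wooden_box",.03),("rocker_stand",.09),("tray_middle",.101)):
        for d in ctrl.boxes_of(n,c)[:6]:
            print(c,n,round(d["p"],2),np.round(d["uv"]),np.round(ray(c,d["uv"],z),3))
E
```

```text
scene [ 0.061 -0.347  0.772]
top [0.289 0.102 0.998]
top ring_gauge 0.87 [229. 222.] [0.399 0.316 0.009]
top ring_gauge 0.77 [244. 182.] [0.505 0.286 0.009]
top ring_gauge 0.77 [292. 250.] [0.335 0.154 0.009]
top ring_gauge 0.68 [346. 203.] [0.457 0.021 0.009]
top ring_gauge 0.67 [224. 272.] [0.275 0.319 0.009]
top oil_pot 0.83 [277. 222.] [0.4   0.193 0.036]
top wooden_box 0.74 [290. 147.] [0.595 0.169 0.03 ]
top rocker_stand 0.67 [357. 152.] [0.571 0.004 0.09 ]
top rocker_stand 0.54 [354. 146.] [0.584 0.01  0.09 ]
top tray_middle 0.82 [357. 149.] [0.574 0.005 0.101]
scene ring_gauge 0.98 [255. 254.] [0.32  0.149 0.009]
scene ring_gauge 0.97 [193. 215.] [0.281 0.323 0.009]
scene ring_gauge 0.8 [345. 253.] [0.456 0.029 0.009]
scene ring_gauge 0.73 [277. 178.] [0.488 0.29  0.009]
scene ring_gauge 0.55 [237. 193.] [0.39  0.314 0.009]
scene oil_pot 0.68 [275. 220.] [0.392 0.174 0.036]
scene wooden_box 0.84 [344. 179.] [0.586 0.168 0.03 ]
scene rocker_stand 0.97 [394. 218.] [ 0.542 -0.016  0.09 ]
scene tray_middle 0.58 [401. 203.] [ 0.573 -0.005  0.101]
```

View pics/top.png

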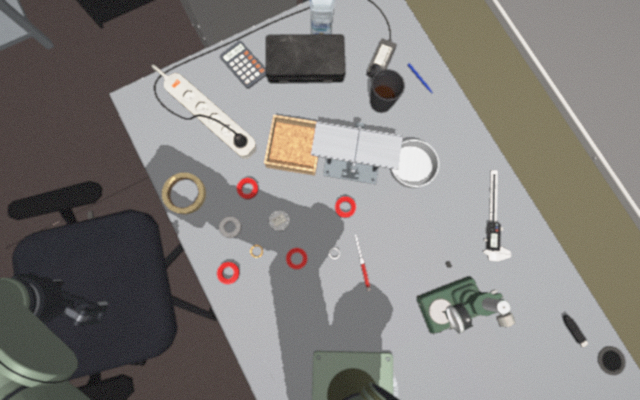

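View pics/scene.png

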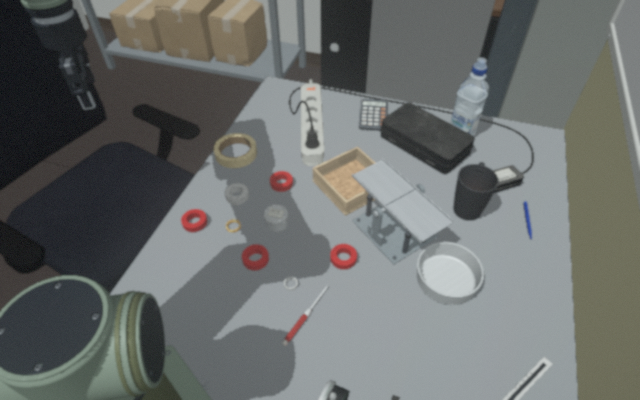

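Top image: the candidates shaped like the ring are red rings at (248,188), (345,206), (297,258) and (228,272), and a bare grey ring at (229,227). The tin is at (279,220), the box is left of the tray at (292,143), and the dish is on the right at (414,162). Only the grey ring matches bare steel, so I'll confirm it in an enlarged crop and refine its position.

Run:
```python
from h import *
out=[]
ims={c:ctrl.capture(c) for c in("top","scene")}
for c,(u,v),w in(("top",(254,224),50),("scene",(256,205),50)):
    out.append(cv2.resize(ims[c][v-w:v+w,u-w:u+w],(390,390),interpolation=cv2.INTER_CUBIC))
cv2.imwrite("pics/crop.png",np.hstack(out))
t=ims["top"][100:200,250:450];cv2.imwrite("pics/tray.png",cv2.resize(t,(800,400),interpolation=cv2.INTER_CUBIC))
for c in("top","scene"):
    for n,z in(("ring_gauge",.009),("oil_pot",.018),("wooden_box",.03),("tray_middle",.101)):
        for d in ctrl.cut_out(n,c)[:6]:
            m=d["pixels"].astype(np.uint8);(cx,cy),wh,an=cv2.minAreaRect(cv2.findNonZero(m))
            ys,xs=np.nonzero(m)
            print(c,n,round(d["p"],2),np.round(d["uv"],1),"mean",xs.mean().round(1),ys.mean().round(1),np.round((cx,cy,*wh,an),1),m.sum(),np.round(ray(c,(xs.mean(),ys.mean()),z),3), np.round(ctrl.observe()["clock"],2))
            if n=="tray_middle": print([np.round(ray(c,p,.104),3) for p in cv2.boxPoints(((cx,cy),wh,an))])
```

```text
top ring_gauge 0.71 [243.3 185. ] mean 246.9 188.3 [247. 188.  20.  20.  90.] 253 [0.488 0.276 0.009] 0.75
top ring_gauge 0.68 [343.6 201.5] mean 344.2 206.7 [344.5 207.   20.   19.   90. ] 266 [0.448 0.026 0.009] 0.75
top ring_gauge 0.65 [236.8 228.1] mean 230.0 226.8 [230. 227.  20.  20.  90.] 265 [0.388 0.313 0.009] 0.75
top ring_gauge 0.61 [233.  271.6] mean 227.7 272.8 [228.  272.5  21.   22.   90. ] 317 [0.274 0.311 0.009] 0.75
top ring_gauge 0.58 [300.7 260.8] mean 296.3 258.7 [296. 259.  20.  20.  90.] 253 [0.313 0.143 0.009] 0.75
top oil_pot 0.66 [275.7 223.6] mean 278.4 220.7 [278. 221.  20.  20.  90.] 346 [0.406 0.191 0.018] 0.8
top wooden_box 0.96 [291.  146.2] mean 290.8 145.5 [293.1 144.4  52.   54.1   9.5] 2452 [0.6   0.167 0.03 ] 0.85
top wooden_box 0.16 [355.8 148.4] mean 355.0 151.0 [355.6 150.9  88.6  58.7   9.1] 4043 [0.591 0.002 0.03 ] 0.85
top tray_middle 0.56 [354.2 149.3] mean 356.5 145.4 [356.1 146.   87.8  36.8   8.3] 2990 [0.582 0.006 0.101] 0.9
[array([0.547, 0.116, 0.104]), array([0.638, 0.106, 0.104]), array([ 0.613, -0.103,  0.104]), array([ 0.523, -0.0
[... 347 characters left out ...]
.95
scene ring_gauge 0.76 [342.9 253.6] mean 342.7 256.3 [343.  256.5  25.   26.   90. ] 510 [0.446 0.025 0.009] 0.95
scene ring_gauge 0.57 [236.8 196.5] mean 236.2 193.9 [236.1 194.1  21.8  24.   71.6] 416 [0.387 0.313 0.009] 0.95
scene oil_pot 0.77 [274.6 219.2] mean 275.9 217.5 [275.5 218.   26.   23.   90. ] 529 [0.406 0.19  0.018] 1.0
scene wooden_box 0.6 [344.3 178.6] mean 343.0 179.4 [347.9 176.7  62.   58.2  46.8] 2449 [0.583 0.168 0.03 ] 1.05
scene tray_middle 0.68 [401.  203.4] mean 402.4 200.2 [400.  199.1 103.9  38.9  41.5] 3459 [ 0.58  -0.002  0.101] 1.1
[array([0.54 , 0.109, 0.104]), array([0.644, 0.135, 0.104]), array([ 0.611, -0.099,  0.104]), array([ 0.521, -0.109,  0.104])]
```

View pics/crop.png

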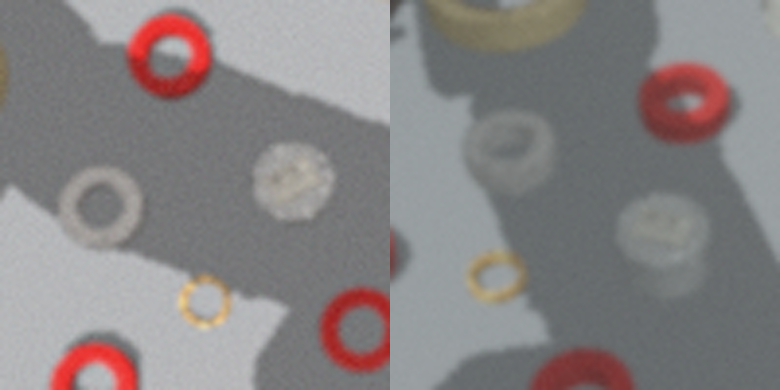

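View pics/tray.png

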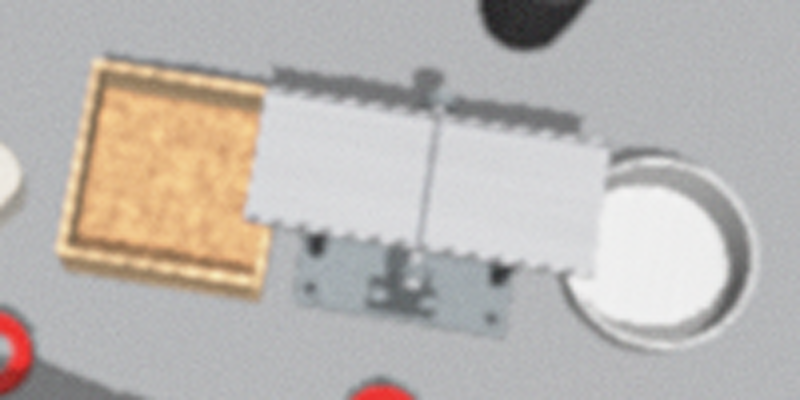

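The crop confirms it: the grey steel ring (left crop, about (100,207)) is open-bored and the tin is lidded. Ring centre is about (0.388, 0.313), with both cameras agreeing. The tray's middle is at about (357,145) px, with the box on its left (+y) side.

```bash
cat >> h.py <<'E'
from scipy.spatial.transform import Rotation as Ro
def delta(p,yd):  # target TCP p, closing axis yd (world xy), tool down
    s=ctrl.observe();R=np.array(s["orientation"]);best=None
    for sg in(1,-1):
        y=np.array([yd[0],yd[1],0])*sg;y/=np.linalg.norm(y);z=np.array([0,0,-1.]);T=np.c_[np.cross(y,z),y,z]
        print("turn",np.round(Ro.from_matrix(R.T@T).as_rotvec(degrees=True),1),"shift",np.round(R.T@(np.array(p)-s["tcp_pos"]),4))
E
python3 - <<'E'
from h import *
s=ctrl.observe();print(np.round(s["orientation"],3),np.round(s["q"],3),ctrl.pinch_z,s["opening"],np.round(s["tcp_pos"],4))
T=[ray("top",(250+u/4,100+v/4),.104) for u,v in((268,88),(608,145),(593,275),(247,215))]
print(np.round(T,3)); print([np.round(ray("top",(250+u/4,100+v/4),.102),3) for u,v in((437,108),(417,243))])
d=(T[0]-T[1]+T[3]-T[2]);d/=np.linalg.norm(d);print("axis",d,np.mean(T,0))
for p in((.388,.313,.1),): delta(p,(.993,-.115))
E
```

```text
[[-0.917  0.398 -0.   ]
 [ 0.398  0.917 -0.   ]
 [ 0.    -0.    -1.   ]] [ 1.011  0.207  1.542 -0.     1.394 -0.15 ] 0.0187 0.08566967154268117 [0.2291 0.5274 0.2313]
[[ 0.637  0.102  0.104]
 [ 0.608 -0.103  0.104]
 [ 0.527 -0.093  0.104]
 [ 0.557  0.112  0.104]]
[array([0.628, 0.   , 0.102]), array([0.544, 0.011, 0.102])]
axis [0.14107503 0.98999891 0.        ] [0.58232959 0.00466895 0.104     ]
turn [-0.   0.  73.1] shift [-0.2312 -0.1333  0.1313]
turn [  -0.    -0.  -106.9] shift [-0.2312 -0.1333  0.1313]
```

>>> {"op": "move_arm", "data": {
  "targets": [
    [[0,0,7],[-0.023,-0.013,0.008],-1],
    [[0,0,14],[-0.046,-0.027,0.016],-1],
    [[0,0,21],[-0.069,-0.04,0.024],-1],
    [[0,0,28],[-0.092,-0.053,0.032],-1],
    [[0,0,35],[-0.115,-0.067,0.04],-1],
    [[0,0,42],[-0.139,-0.08,0.048],-1],
    [[0,0,49],[-0.162,-0.093,0.056],-1],
    [[0,0,56],[-0.185,-0.107,0.064],-1],
    [[0,0,63],[-0.208,-0.12,0.072],-1],
    [[0,0,70],[-0.231,-0.133,0.08],-1]
  ],
  "squeeze": 60
}}

```text
clock: 1.93
tcp_pos: [0.3887, 0.3123, 0.1511]
orientation: [[0.067, 0.998, 0.0], [0.998, -0.067, 0.0], [0.0, 0.0, -1.0]]
contact_force: [-0.5, 0.6, -0.2]
opening: 0.0856
gripper_force: 0.0
```

Run:
```python
from h import *
s=ctrl.observe();print(s["clock"],s["tcp_pos"],s["q"]);delta((.388,.313,.002),(.991,-.13))
```

```text
1.9333 [0.38868035 0.31231144 0.15112575] [5.03107944e-01 1.28268845e-01 1.80892148e+00 3.35651010e-05
 1.20386653e+00 5.69819226e-01]
turn [ 0.  -0.   3.7] shift [ 0.0006 -0.0008  0.1491]
turn [   0.     0.  -176.3] shift [ 0.0006 -0.0008  0.1491]
```

>>> {"op": "move_arm", "data": {
  "targets": [
    [[0,0,1.5],[0,0,0.02],-1],
    [[0,0,3],[0,-0.001,0.045],-1],
    [[0,0,3.7],[0,-0.001,0.07],-1],
    [[0,0,3.7],[0,-0.001,0.09],-1],
    [[0,0,3.7],[0,-0.001,0.108],-1],
    [[0,0,3.7],[0,-0.001,0.122],-1],
    [[0,0,3.7],[0,-0.001,0.134],-1],
    [[0,0,3.7],[0,-0.001,0.143],-1],
    [[0,0,3.7],[0,-0.001,0.149],-1],
    [[0,0,3.7],[0,-0.001,0.149],-1]
  ]
}}

```text
clock: 2.77
tcp_pos: [0.3862, 0.313, 0.0012]
orientation: [[0.125, 0.992, -0.002], [0.992, -0.125, -0.001], [-0.001, -0.002, -1.0]]
contact_force: [-0.9, 0.0, -0.4]
opening: 0.0857
gripper_force: 0.0
```

Run:
```python
from h import *
s=ctrl.observe();print(s["clock"],s["tcp_pos"],s["contact_force"])
im=[]
for c,(u,v) in(("top",(230,225)),("scene",(236,190))):
    a=ctrl.capture(c);im.append(cv2.resize(a[v-50:v+50,u-50:u+50],(390,390),interpolation=cv2.INTER_CUBIC))
cv2.imwrite("pics/g.png",np.hstack(im))
```

```text
2.7667 [0.38623243 0.31297697 0.00122025] [-0.91868966  0.01032412 -0.35177896]
```

View pics/g.png

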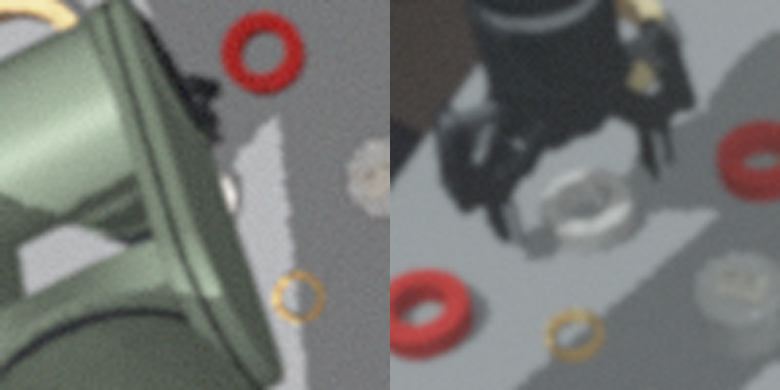

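The scene crop shows the ring (585,205) between the open fingers (about (520,230) and (655,160)), centred well. Closing now.

>>> {"op": "move_arm", "data": {
  "targets": [
    [[0,0,0],[0,0,0],0.0],
    [[0,0,0],[0,0,0],1],
    [[0,0,0],[0,0,0],1],
    [[0,0,0],[0,0,0],1],
    [[0,0,0],[0,0,0],1],
    [[0,0,0],[0,0,0],1],
    [[0,0,0],[0,0,0],1],
    [[0,0,0],[0,0,0],1],
    [[0,0,0],[0,0,0],1],
    [[0,0,0],[0,0,0],1]
  ],
  "squeeze": 60
}}

```text
clock: 3.7
tcp_pos: [0.3879, 0.3139, 0.0038]
orientation: [[0.125, 0.992, 0.002], [0.992, -0.125, 0.001], [0.001, 0.002, -1.0]]
contact_force: [-1.3, -2.0, 6.8]
opening: 0.051
gripper_force: 61.4
```

>>> {"op": "move_arm", "data": {
  "targets": [
    [[0,0,0],[0,0,-0.005],1],
    [[0,0,0],[0,0,-0.015],1],
    [[0,0,0],[0,0,-0.035],1],
    [[0,0,0],[0,0,-0.06],1],
    [[0,0,0],[0,0,-0.085],1],
    [[0,0,0],[0,0,-0.11],1],
    [[0,0,0],[0,0,-0.135],1],
    [[0,0,0],[0,0,-0.16],1],
    [[0,0,0],[0,0,-0.18],1],
    [[0,0,0],[0,0,-0.18],1]
  ]
}}

```text
clock: 4.53
tcp_pos: [0.3898, 0.3151, 0.1877]
orientation: [[0.125, 0.992, 0.009], [0.992, -0.125, 0.005], [0.006, 0.008, -1.0]]
contact_force: [1.8, 0.1, -1.7]
opening: 0.051
gripper_force: 63.2
```

Run:
```python
from h import *
s=ctrl.observe();print(s["clock"],s["tcp_pos"],s["contact_force"],s["ft_torque"])
a=ctrl.capture("scene");u,v=map(int,proj("scene",s["tcp_pos"]+np.array([0,0,.01])))
print(u,v);cv2.imwrite("pics/l.png",cv2.resize(a[max(v-60,0):v+60,max(u-60,0):u+60],(600,600),interpolation=cv2.INTER_CUBIC))
delta((.5905,.0545,.2),(.991,-.13))
```

```text
4.5333 [0.38983793 0.3151264  0.18774551] [ 1.79975376  0.13227498 -1.6870071 ] [ 0.0353064  -0.08528743  0.03606743]
222 127
turn [ 0.3 -0.2  0.3] shift [-0.2325  0.2329 -0.0146]
turn [   0.3    0.5 -179.7] shift [-0.2325  0.2329 -0.0146]
```

View pics/l.png

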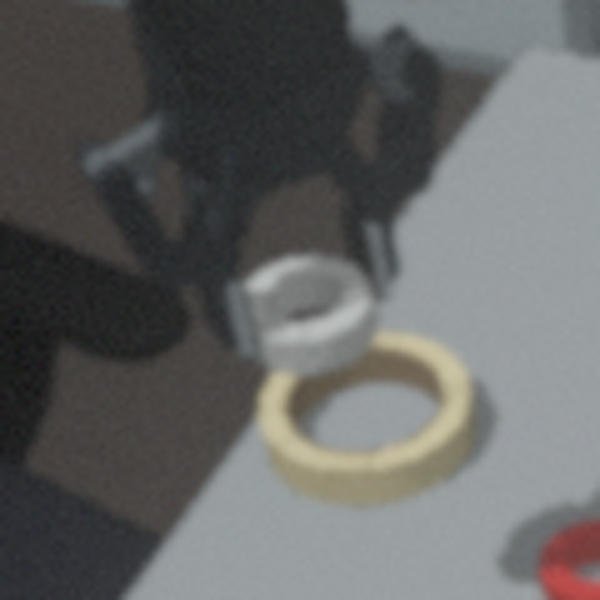

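The ring is held level at crop (310,315), with the finger tip at (250,357) close to its lower edge. I'll work out how far the tip sits above the ring's underside.

Run:
```python
from h import *
s=ctrl.observe();t=np.array(s["tcp_pos"]);R=np.array(s["orientation"])
def pr(p): return np.round((proj("scene",p)-[162,67])*5)
th=np.linspace(0,2*np.pi,73)
for zb in(-.002,0,.002,.004):   # underside height relative to TCP
    P=np.array([proj("scene",t+R@np.array([.027*np.cos(a),.027*np.sin(a),-zb])) for a in th]);P=(P-[162,67])*5
    Q=np.array([proj("scene",t+R@np.array([.027*np.cos(a),.027*np.sin(a),-zb-.018])) for a in th]);Q=(Q-[162,67])*5
    print(zb,"bottom row",P[:,1].max().round(),"top rim top row",Q[:,1].min().round(),"cols",Q[:,0].min().round(),Q[:,0].max().round())
for zt in(0,.002,.004,.006,.008,.01): print(zt,[pr(t+R@np.array([x,y,-zt])) for y in(-.027,.027) for x in(-.011,.011)])
```

```text
-0.002 bottom row 379.0 top rim top row 256.0 cols 232.0 370.0
0 bottom row 375.0 top rim top row 252.0 cols 231.0 370.0
0.002 bottom row 371.0 top rim top row 248.0 cols 230.0 369.0
0.004 bottom row 367.0 top rim top row 244.0 cols 229.0 368.0
0 [array([259., 371.]), array([234., 341.]), array([382., 319.]), array([356., 291.])]
0.002 [array([258., 367.]), array([233., 337.]), array([381., 316.]), array([355., 287.])]
0.004 [array([257., 363.]), array([232., 334.]), array([380., 312.]), array([354., 283.])]
0.006 [array([256., 359.]), array([231., 330.]), array([379., 308.]), array([354., 279.])]
0.008 [array([255., 356.]), array([230., 326.]), array([379., 304.]), array([353., 275.])]
0.01 [array([254., 352.]), array([229., 322.]), array([378., 300.]), array([352., 271.])]
```

>>> {"op": "move_arm", "data": {
  "targets": [
    [[0,0,0],[-0.006,0.006,0],1],
    [[0,0,0],[-0.02,0.02,-0.003],1],
    [[0,0,0],[-0.04,0.04,-0.006],1],
    [[0,0,0],[-0.063,0.063,-0.01],1],
    [[0,0,0],[-0.086,0.086,-0.014],1],
    [[0,0,0],[-0.11,0.11,-0.014],1],
    [[0,0,0],[-0.133,0.133,-0.014],1],
    [[0,0,0],[-0.156,0.156,-0.014],1],
    [[0,0,0],[-0.177,0.177,-0.014],1],
    [[0,0,0],[-0.195,0.195,-0.014],1]
  ]
}}

```text
clock: 5.42
tcp_pos: [0.5555, 0.0928, 0.1931]
orientation: [[0.126, 0.992, -0.005], [0.992, -0.126, -0.001], [-0.001, -0.005, -1.0]]
contact_force: [0.6, 1.0, -2.8]
opening: 0.0511
gripper_force: 63.2
```

>>> {"op": "move_arm", "data": {
  "targets": [
    [[0,0,0],[-0.015,0.015,0],1],
    [[0,0,0],[-0.026,0.026,0],1],
    [[0,0,0],[-0.034,0.034,0],1],
    [[0,0,0],[-0.037,0.037,0],1],
    [[0,0,0],[-0.037,0.037,0],1],
    [[0,0,0],[-0.037,0.037,0],1],
    [[0,0,0],[-0.037,0.037,0],1],
    [[0,0,0],[-0.037,0.037,0],1],
    [[0,0,0],[-0.037,0.037,0],1],
    [[0,0,0],[-0.037,0.037,0],1]
  ]
}}

```text
clock: 6.25
tcp_pos: [0.5879, 0.0549, 0.1965]
orientation: [[0.124, 0.992, 0.0], [0.992, -0.124, -0.0], [0.0, 0.0, -1.0]]
contact_force: [-0.5, 0.3, -3.0]
opening: 0.0511
gripper_force: 63.2
```

Run:
```python
from h import *
s=ctrl.observe();t=s["tcp_pos"];print(s["clock"],t,s["contact_force"],s["opening"],s["dq"])
a=ctrl.capture("scene");u,v=map(int,proj("scene",t))
print(u,v);cv2.imwrite("pics/m.png",cv2.resize(a[v-60:v+80,u-80:u+80],(800,600) if 0 else (685,600),interpolation=cv2.INTER_CUBIC))
for zb in(-.002,0,.002,.004): print(zb,((proj("scene",t+np.array([-.0118,-.0243,-zb]))-[u-80,v-60])*4.28).round())
delta((.5905,.0545,.1065),(.991,-.13))
```

```text
6.25 [0.58792636 0.05488964 0.19649595] [-0.5204938   0.25004377 -3.04301126] 0.051138665680379024 [-0.00400342  0.00225538 -0.00235386  0.00092488 -0.00055868 -0.00109644]
388 147
-0.002 [368. 296.]
0 [368. 300.]
0.002 [367. 303.]
0.004 [367. 306.]
turn [ 0.  -0.   0.3] shift [0.     0.0025 0.09  ]
turn [   0.     0.  -179.7] shift [0.     0.0025 0.09  ]
```

View pics/m.png

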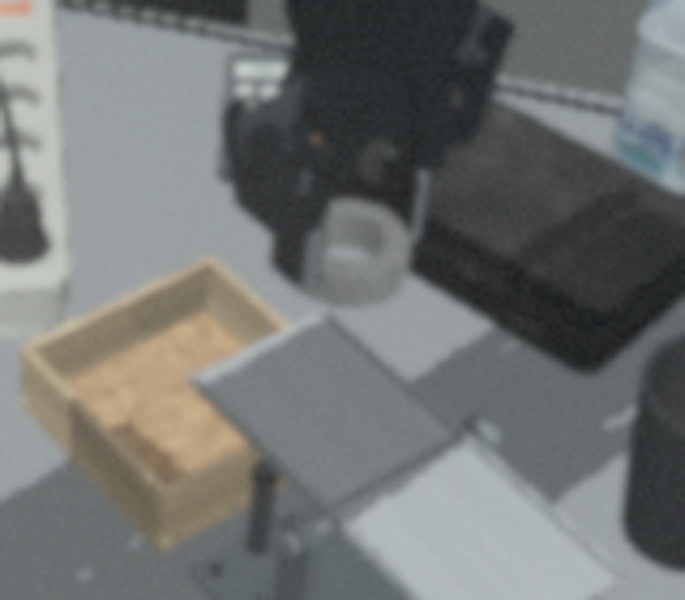

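The ring is held level at (360,255) px, with its underside about 2.5 mm below the TCP. It is above the box-side half of the still level tray. Lowering to just above the tray.

>>> {"op": "move_arm", "data": {
  "targets": [
    [[0,0,0],[0,0.001,0.01],1],
    [[0,0,0],[0,0.0025,0.025],1],
    [[0,0,0],[0,0.0025,0.04],1],
    [[0,0,0],[0,0.0025,0.054],1],
    [[0,0,0],[0,0.0025,0.065],1],
    [[0,0,0],[0,0.0025,0.074],1],
    [[0,0,0],[0,0.0025,0.081],1],
    [[0,0,0],[0,0.0025,0.086],1],
    [[0,0,0],[0,0.0025,0.086],1],
    [[0,0,0],[0,0.0025,0.086],1]
  ]
}}

```text
clock: 7.13
tcp_pos: [0.5909, 0.0539, 0.1104]
orientation: [[0.125, 0.992, 0.0], [0.992, -0.125, -0.0], [0.0, 0.0, -1.0]]
contact_force: [0.7, 0.0, -3.0]
opening: 0.0512
gripper_force: 63.2
```

Run:
```python
from h import *
s=ctrl.observe();t=s["tcp_pos"];print(s["clock"],t,s["contact_force"],s["opening"])
a=ctrl.capture("scene");u,v=map(int,proj("scene",t))
cv2.imwrite("pics/n.png",cv2.resize(a[v-50:v+50,u-60:u+60],(720,600),interpolation=cv2.INTER_CUBIC))
delta((.5905,.0545,.106),(.991,-.13))
```

```text
7.1333 [0.59085485 0.0539266  0.11037306] [ 0.74298233  0.0419729  -2.97603902] 0.05116484786328503
turn [ 0.1 -0.   0.3] shift [ 0.0005 -0.0009  0.0049]
turn [ 0.000e+00  1.000e-01 -1.797e+02] shift [ 0.0005 -0.0009  0.0049]
```

View pics/n.png

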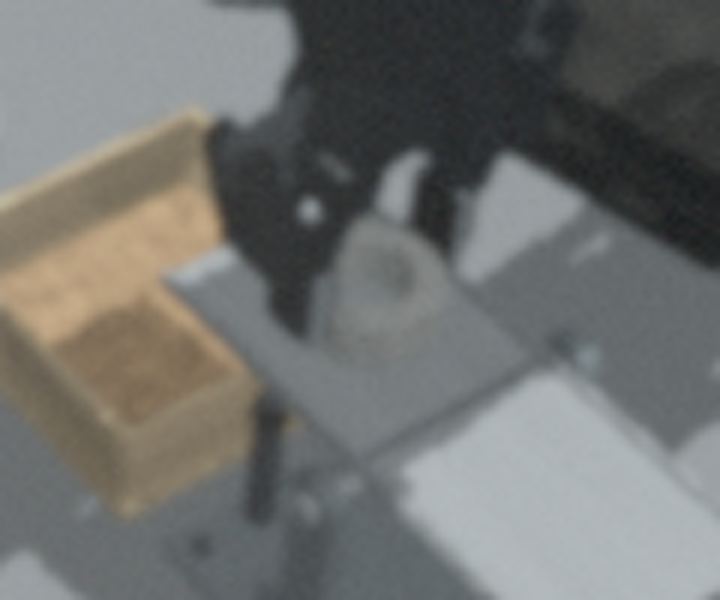

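The ring looks pitched about the closing axis (bore at (388,272) seems turned). I'll fit its pitch before lowering further.

```bash
cat > fit.py <<'E'
from h import *
from scipy.optimize import minimize
def run(path):
    s=ctrl.observe();t=np.array(s["tcp_pos"]);R=np.array(s["orientation"])
    a=ctrl.capture("scene");ds=ctrl.cut_out("ring_gauge","scene");c0=proj("scene",t+np.array([0,0,.006]))
    ds=[d for d in ds if np.linalg.norm(np.argwhere(d["pixels"]).mean(0)[::-1]-c0)<15]
    th=np.linspace(0,2*np.pi,49);S=8
    def ringpts(p,r,z):
        P=Ro.from_euler("y",p[0],degrees=True).as_matrix()  # about tool y
        loc=np.array([r*np.cos(th),r*np.sin(th),np.full(49,z)]).T@P.T+np.array([p[1],0,p[2]])
        return np.array([proj("scene",t+R@q) for q in loc])
    print("mask",[(round(d["p"],2),int(d["pixels"].sum())) for d in ds],c0)
    def over(p,g):
        u,v=np.round(c0).astype(int)-[25,22]
        im=cv2.resize(a[v:v+45,u:u+50],(400,360),interpolation=cv2.INTER_CUBIC)
        if g:
            for r,z in((.027,-.009),(.027,.009),(.013,-.009)):
                cv2.polylines(im,[np.round((ringpts(p,r,z)-[u,v]+.5)*8).astype(int)],True,(0,255,255) if r>.02 else (0,255,0),1)
        return im
    best=None
    if ds:
        m=ds[0]["pixels"];
        def cost(p):
            h=np.zeros(m.shape,np.uint8)
            pts=np.vstack([ringpts(p,.027,-.009),ringpts(p,.027,.009)])
            hull=cv2.convexHull((pts*16).astype(np.int32));cv2.fillConvexPoly(h,hull,1,shift=4)
            bore=cv2.convexHull((ringpts(p,.013,-.009)*16).astype(np.int32))
            return -(h&m).sum()/(h|m).sum()
        rs=sorted((cost((p,x,z)),p,x,z) for p in range(-40,41,5) for x in np.arange(-.008,.009,.002) for z in np.arange(-.014,.007,.002))
        for r in rs[:6]:print(np.round(r,3))
        best=rs[0][1:]
    b=best or (0,0,-.006)
    im=np.vstack([np.hstack([over(b,0),over(b,1)]),np.hstack([over((-20,0,-.006),1),over((20,0,-.006),1)])])
    cv2.imwrite(path,cv2.resize(im,(666,600)))
E
python3 -c "
from fit import run
run('pics/o.png')"
```

```text
mask [(0.72, 377)] [385.98923893 176.8824792 ]fit.py:28: RuntimeWarning: overflow encountered in scalar negative
  return -(h&m).sum()/(h|m).sum()
Traceback (most recent call last):
  File "fit.py", line 29, in run
    rs=sorted((cost((p,x,z)),p,x,z) for p in range(-40,41,5) for x in np.arange(-.008,.009,.002) for z in np.arange(-.014,.007,.002))
  File "fit.py", line 29, in <genexpr>
    rs=sorted((cost((p,x,z)),p,x,z) for p in range(-40,41,5) for x in np.arange(-.008,.009,.002) for z in np.arange(-.014,.007,.002))
               ~~~~^^^^^^^^^
  File "fit.py", line 25, in cost
    pts=np.vstack([ringpts(p,.027,-.009),ringpts(p,.027,.009)])
                                         ~~~~~~~^^^^^^^^^^^^^
  File "fit.py", line 11, in ringpts
    return np.array([proj("scene",t+R@q) for q in loc])
                     ~~~~^^^^^^^^^^^^^^^
  File "h.py", line 8, in proj
    k=ctrl.get_calibration(c);R=np.array(k["orientation"]);q=np.array(k["mtx"])@(R.T@(np.array(p)-np.array(k["xyz"])));return q[:2]/q[2]
ValueError: time passes only in moves, steps and waits
```

```bash
sed -i 's/-(h&m).sum()\/(h|m).sum()/-float((h\&m).sum())\/float((h|m).sum())/; s/m=ds\[0\]\["pixels"\];/m=ds[0]["pixels"].astype(np.uint8)/' fit.py
cat >> h.py <<'E'
K={c:{k:np.array(v) for k,v in ctrl.get_calibration(c).items() if k in("mtx","xyz","orientation")} for c in("top","scene")}
def proj(c,p):
    k=K[c];q=k["mtx"]@(k["orientation"].T@(np.array(p)-k["xyz"]));return q[:2]/q[2]
E
python3 -c "
from fit import run
run('pics/o.png')"
```

```text
mask [(0.78, 302)] [386.05241913 176.72361846]
[-5.58e-01 -2.00e+01 -2.00e-03 -6.00e-03]
[-5.57e-01 -2.50e+01 -4.00e-03 -6.00e-03]
[-5.57e-01 -2.50e+01 -2.00e-03 -4.00e-03]
[-5.57e-01 -2.00e+01  2.00e-03 -2.00e-03]
[-5.55e-01 -1.50e+01  0.00e+00 -2.00e-03]
[-5.55e-01 -1.50e+01  4.00e-03  0.00e+00]
```

View pics/o.png

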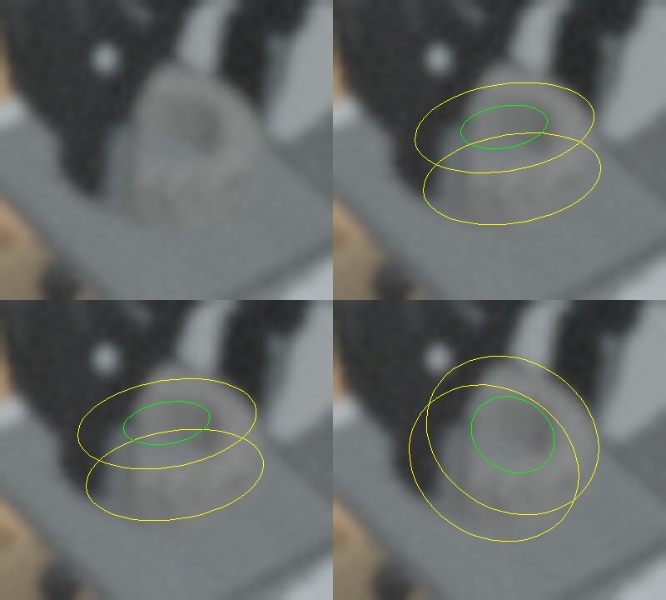

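The bore's shape matches a pitch of roughly +10° (the +20° overlay is too round, −20° clearly wrong), with the edge on the pivot side low. I'll lean the tool −10° so the ring is flat, and lower to about 3 mm above the tray.

>>> {"op": "move_arm", "data": {
  "targets": [
    [[0,-2,0],[0,0,0],1],
    [[0,-4,0],[0,0,0],1],
    [[0,-6,0],[-0.001,-0.001,0],1],
    [[0,-8,0],[-0.001,-0.001,0],1],
    [[0,-10,0],[-0.001,-0.001,0],1],
    [[0,-10,0],[-0.001,-0.001,0.001],1],
    [[0,-10,0],[-0.001,-0.001,0.002],1],
    [[0,-10,0],[-0.001,-0.001,0.003],1],
    [[0,-10,0],[-0.001,-0.001,0.003],1],
    [[0,-10,0],[-0.001,-0.001,0.003],1]
  ]
}}

```text
clock: 8.22
tcp_pos: [0.5895, 0.0526, 0.1072]
orientation: [[0.124, 0.992, -0.022], [0.977, -0.126, -0.172], [-0.173, -0.0, -0.985]]
contact_force: [0.7, -0.1, -2.0]
opening: 0.0509
gripper_force: 63.2
```

>>> {"op": "move_arm", "data": {
  "targets": [
    [[0,0,0],[0,0,0],-1],
    [[0,0,0],[0,0,0],-1],
    [[0,0,0],[0,0,0],-1],
    [[0,0,0],[0,0,0],-1],
    [[0,0,0],[0,0,0],-1],
    [[0,0,0],[0,0,0],-1],
    [[0,0,0],[0,0,0],-1],
    [[0,0,0],[0,0,0],-1],
    [[0,0,0],[-0.001,0,-0.006],-1],
    [[0,0,0],[-0.003,0,-0.016],-1]
  ]
}}

```text
clock: 9.05
tcp_pos: [0.5884, 0.0529, 0.1227]
orientation: [[0.122, 0.992, -0.025], [0.977, -0.125, -0.172], [-0.174, -0.003, -0.985]]
contact_force: [0.1, 0.2, -0.3]
opening: 0.0851
gripper_force: 0.0
```

>>> {"op": "move_arm", "data": {
  "targets": [
    [[0,0,0],[-0.004,0,-0.02],-1],
    [[0,0,0],[-0.008,0,-0.045],-1],
    [[0,0,0],[-0.013,0,-0.07],-1],
    [[0,0,0],[-0.017,0,-0.095],-1],
    [[0,0,0],[-0.02,0,-0.115],-1],
    [[0,0,0],[-0.023,0,-0.13],-1],
    [[0,0,0],[-0.024,0,-0.135],-1],
    [[0,0,0],[-0.024,0,-0.135],-1],
    [[0,0,0],[-0.024,0,-0.135],-1],
    [[0,0,0],[-0.024,0,-0.135],-1]
  ]
}}

```text
clock: 9.88
tcp_pos: [0.5886, 0.0527, 0.2592]
orientation: [[0.123, 0.992, -0.024], [0.977, -0.125, -0.172], [-0.174, -0.003, -0.985]]
contact_force: [-0.2, -0.4, -0.3]
opening: 0.0853
gripper_force: 0.0
```

Run:
```python
from h import *
s=ctrl.observe();print(s["clock"],s["tcp_pos"],s["contact_force"])
a=ctrl.capture("scene");b=ctrl.capture("top")
for c in("scene","top"):
    for n in("ring_gauge","oil_pot"):
        print(c,n,[(round(d["p"],2),np.round(d["uv"]).tolist()) for d in ctrl.boxes_of(n,c)])
cv2.imwrite("pics/f.png",np.hstack([cv2.resize(a[110:310,230:490],(520,400),interpolation=cv2.INTER_CUBIC),cv2.resize(b[110:250,240:340],(280,400))]))
```

```text
9.8833 [0.58857667 0.05269825 0.25919498] [-0.18369118 -0.35586548 -0.26234525]
scene ring_gauge [(0.91, [344.0, 253.0]), (0.87, [190.0, 221.0]), (0.85, [278.0, 181.0]), (0.68, [257.0, 259.0]), (0.42, [350.0, 191.0])]
scene oil_pot [(0.67, [273.0, 219.0])]
top ring_gauge [(0.71, [224.0, 278.0]), (0.59, [246.0, 181.0])]
top oil_pot []
```

View pics/f.png

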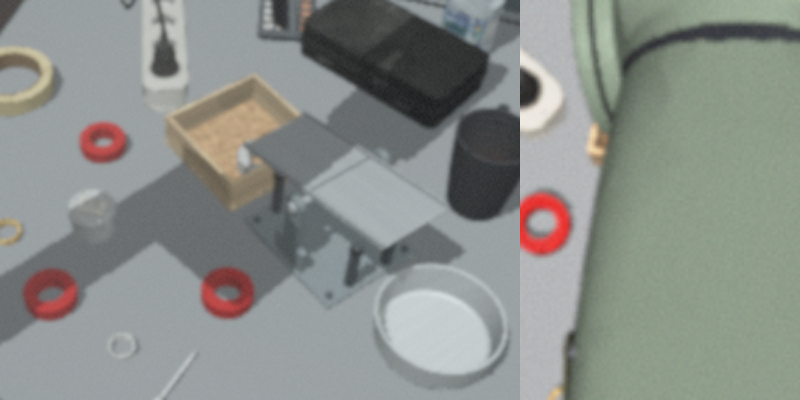

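The ring is in the box under the tray's end (crop (243,157), full (351,188)), and the tin is in place. The tray end may still be a bit low, so I'll clear the arm away and measure again.

>>> {"op": "move_arm", "data": {
  "targets": [
    [[0,0,0],[0.015,-0.012,-0.003],-1],
    [[0,0,0],[0.04,-0.035,-0.007],-1],
    [[0,0,0],[0.065,-0.06,-0.011],-1],
    [[0,0,0],[0.09,-0.085,-0.016],-1],
    [[0,0,0],[0.115,-0.11,-0.02],-1],
    [[0,0,0],[0.14,-0.135,-0.025],-1],
    [[0,0,0],[0.165,-0.16,-0.03],-1],
    [[0,0,0],[0.19,-0.185,-0.035],-1],
    [[0,0,0],[0.215,-0.21,-0.039],-1],
    [[0,0,0],[0.24,-0.235,-0.043],-1]
  ]
}}

```text
clock: 11.02
tcp_pos: [0.3856, 0.3252, 0.2614]
orientation: [[0.123, 0.992, -0.021], [0.977, -0.125, -0.172], [-0.173, 0.0, -0.985]]
contact_force: [0.5, -0.1, -0.4]
opening: 0.0849
gripper_force: 0.0
```

>>> {"op": "move_arm", "data": {
  "targets": [
    [[0,0,0],[0.02,-0.02,-0.003],-1],
    [[0,0,0],[0.045,-0.045,-0.007],-1],
    [[0,0,0],[0.07,-0.068,-0.011],-1],
    [[0,0,0],[0.09,-0.085,-0.016],-1],
    [[0,0,0],[0.105,-0.095,-0.018],-1],
    [[0,0,0],[0.115,-0.103,-0.019],-1],
    [[0,0,0],[0.115,-0.103,-0.019],-1],
    [[0,0,0],[0.115,-0.103,-0.019],-1],
    [[0,0,0],[0.115,-0.103,-0.019],-1],
    [[0,0,0],[0.115,-0.103,-0.019],-1]
  ]
}}

```text
clock: 11.85
tcp_pos: [0.3, 0.4515, 0.2601]
orientation: [[0.125, 0.992, -0.022], [0.977, -0.127, -0.173], [-0.174, 0.0, -0.985]]
contact_force: [-0.0, -0.6, 0.2]
opening: 0.0853
gripper_force: 0.0
```

Run:
```python
from h import *
s=ctrl.observe();print(s["clock"],s["tcp_pos"])
old={"top":cv2.imread("pics/top.png"),"scene":cv2.imread("pics/scene.png")}
for c in("scene","top"):
    a=ctrl.capture(c);cv2.imwrite(f"pics/end_{c}.png",a)
    for n in("ring_gauge","oil_pot","tray_middle"):
        for d in ctrl.cut_out(n,c):
            m=d["pixels"].astype(np.uint8);q=cv2.findNonZero(m)
            print(c,n,round(d["p"],2),q.reshape(-1,2).mean(0).round(1),m.sum(),cv2.boxPoints(cv2.minAreaRect(q)).round().tolist() if n=="tray_middle" else cv2.boundingRect(q))
# expected image of box-side end corners for tilt values
M=np.array([.5835,.005,.101]);ex=np.array([.135,.991,0]);ey=np.array([.991,-.135,0])
for t in(0,.1,.2,.3,.42):
    e=M+.105*(np.cos(t)*ex-np.sin(t)*np.array([0,0,1]));f=M-.105*(np.cos(t)*ex-np.sin(t)*np.array([0,0,1]))
    print(t,[[proj(c,p+k*ey).round().tolist() for p in(e,f) for k in(.04,-.04)] for c in("scene","top")])
```

```text
11.85 [0.29998432 0.45146217 0.26006546]
scene ring_gauge 0.9 [342.8 256.7] 444 (330, 245, 27, 25)
scene ring_gauge 0.86 [254.8 257.2] 516 (241, 245, 29, 26)
scene ring_gauge 0.71 [193.1 220.4] 499 (180, 209, 28, 24)
scene ring_gauge 0.59 [280.5 181. ] 436 (269, 170, 24, 23)
scene oil_pot 0.82 [276.  217.8] 517 (264, 205, 24, 27)
scene tray_middle 0.65 [402.8 200. ] 3367 [[347.0, 184.0], [371.0, 153.0], [455.0, 216.0], [431.0, 248.0]]
top ring_gauge 0.83 [295.7 258.4] 269 (285, 248, 22, 21)
top ring_gauge 0.78 [303.7 146.8] 217 (296, 137, 17, 22)
top ring_gauge 0.75 [227.6 272.7] 324 (217, 262, 23, 22)
top ring_gauge 0.72 [246.8 188.2] 292 (236, 178, 22, 22)
top ring_gauge 0.65 [344.5 206.8] 259 (335, 197, 21, 21)
top oil_pot 0.58 [278.7 220.2] 340 (268, 210, 22, 20)
top tray_middle 0.59 [356.8 145.4] 3007 [[310.0, 157.0], [316.0, 120.0], [403.0, 134.0], [397.0, 171.0]]
0 [[[383.0, 160.0], [353.0, 175.0], [453.0, 222.0], [422.0, 241.0]], [[316.0, 122.0], [311.0, 154.0], [403.0, 136.0], [398.0, 168.0]]]
0.1 [[[382.0, 163.0], [353.0, 178.0], [454.0, 218.0], [423.0, 238.0]], [[316.0, 124.0], [311.0, 155.0], [403.0, 135.0], [399.0, 167.0]]]
0.2 [[[382.0, 167.0], [353.0, 182.0], [455.0, 214.0], [423.0, 234.0]], [[317.0, 125.0], [312.0, 156.0], [404.0, 133.0], [399.0, 166.0]]]
0.3 [[[383.0, 171.0], [354.0, 186.0], [455.0, 210.0], [423.0, 229.0]], [[318.0, 127.0], [313.0, 158.0], [404.0, 132.0], [399.0, 164.0]]]
0.42 [[[384.0, 176.0], [355.0, 191.0], [455.0, 204.0], [422.0, 223.0]], [[320.0, 129.0], [315.0, 159.0], [403.0, 129.0], [398.0, 163.0]]]
```

The tray is back level, the ring lies flat in the box (top view (304,147)), and the tin hasn't moved. Handing in.

```bash
python3 -c "
from cell import ctrl
print(ctrl.finish_job())"
```

```text
the job is handed in; nothing more can be done
None
```

The steel ring slid off the tipped tray into the wooden box, the tray is back level and the tin hasn't moved; the ring turned about 10° in the grip on the way, so I leaned the tool to level it and let it drop from roughly 3 mm above the tray; job handed in at about 12 s.

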